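# Unload the bucket shaker and hand the tray over to the analyser

### The arm

A 6-joint arm with a two-finger parallel gripper is mounted at the origin on a cart in front of the work surface, level with it; the furniture and walls round the work are solid. World frame = base frame: x ahead of the robot, y to its left, z up, the work surface at z = 0. Lengths are in m, angles in rad, forces in N, time in s.
With the tool pointing down it reaches from about 0.35 to 0.925 m from the base axis. Payload 6.4 kg.
Tool frame: the origin (TCP) lies on the centre line of the jaws, within the pads' length; the fingertips stand 22 mm ahead of it and the grasp point (between the pads) lies 3 mm ahead of it; z points along the fingers, y is the line along which they close (so a half turn about z gives the same grasp; the last joint's range is limited). The gripper opens to 94 mm and grips with 3 to 60 N. Pads are 16 mm wide; open, the fingers measure 119 mm over their backs; the gripper's body (75 mm by 177 mm) begins 78 mm behind the grasp point.
Start: joints at [1.171, 0.245, 1.558, -0, 1.339, -0.174], TCP at [0.146, 0.634, 0.227] pointing down, gripper open.
Joint ranges: [-3.13, 3.13], [-1.02, 2.26], [0.13, 2.54], [-0.95, 4.09], [0.21, 2.88], [-2.74, 2.74]. Speed limits (rad/s): [2.57, 2.57, 3.14, 3.14, 3.14, 3.14].

### API

Orientations are given as [roll, pitch, yaw] about the fixed x, y, z axes, in that order (R = Rz(yaw) Ry(pitch) Rx(roll)).
In Python, from bench import manip gives the robot as it stands. The module is installed in compiled form; this text tells all that it offers.
- The arm moves only by the tool step_arm, never from a script. Its argument "targets" is a list of rows, each a list of 4 numbers: the shift along the tool's x, y, z in mm, then the turn about the tool's z in rad. A call has 1 to 8 rows; each row is the pose to reach, as a shift and turn from the pose commanded when the call began, along the tool's axes at that moment; what a row does not reach only later rows make up. A row lasts 1/10 s, in which the tool goes at most 50 mm and 8.59 degrees, less where a joint would pass 70% of its speed; a pose out of reach is approached as far as the arm can. A call with a gripper value outside its range is refused whole. "hand" is the opening, from 0 (shut) to 1 (fully open), set as the call begins (left out, the last holds). The fingers move at their own pace and stop on an object; "squeeze" is the grip in N (left out, the last holds). Time passes only in rows, so rows that repeat a pose let the fingers close. It gives the time, the measured TCP pose, the force, the opening and the grip force at its end, in the units of the state.
- manip.get_state(): the state, without advancing time (a new reading comes with each control period).
- manip.snapshot(name): name is "scene" or "side" or "wrist"; returns a dict with "pixels" (400x640x3 uint8, red, green, blue), "z_map" (400x640 float32, m along the optical axis (not along the pixel's ray), 0 where there is no reading), "vfov" (degrees; the focal length in pixels is half the picture's height over the tangent of half this angle, whatever the lens; pixels are square), "cx", "cy" (the principal point, pixels), "dist_coeffs" ([k1, k2, p1, p2, k3] as OpenCV has them; the pictures are not rectified), "view" (4x4, takes a point from world to camera coordinates); the wrist camera has in their place "T_tool_cam" (4x4, takes a point from camera to tool coordinates, whose origin is the TCP and whose axes are the flange's). Camera axes: x right, y down, z forward; pixel columns grow to the right and rows downward; lengths in m; the calibration is good to about 2 mm. A picture is of the moment at which its call begins: read the wrist's pose just before it.
- manip.sign_off(): hands the job in; it is judged then, once.
The state is a dict: "clock": time; "joint_positions": joint angles; "qvel": joint speeds; "effort": joint torques, N m; "ee_pos": TCP position; "orientation": TCP orientation; "ft_force": force on the tool from outside, world axes, zero at the start; "wrist_torque": the same for the moment, N m; "width": finger opening in m; "grip_force": force on a finger pad.
Only numpy, scipy, OpenCV 4.12 (cv2) and the standard library are available. Lean on these libraries where they do the work, as an engineer would, in place of code of your own. Each camera call takes 0.05 s, during which the arm holds its last target. There are 200 camera calls.

### The job

The bench shaker has finished: squeeze the red release button in its lever's grip and swing the lever all the way down so that the keeper opens, then lift every swing bucket straight up out of its slots and stand each in a nest of the white tray, keeping the buckets upright. Then slide the loaded tray along the bench, without lifting it, until its white body lies inside the yellow taped outline, parallel to it. Leave the shaker with its lever swung fully up again and locked by its button, and do not disturb the other things on the bench.

Things in the scene. Friction and masses are not known exactly. Their poses are not given: they have to be found in the camera images.
- shaker: white bench shaker, fixed, 145 (x) by 310 (y) mm, stanchions 114 mm high; origin: centre of its underside, front to its -x. Buckets hang at its y = -78, 0, 78 mm, x = 0, by pins along its y, in open-topped slots 11 wide, 16.5 mm deep; pin centres 102 mm up. Keeper fingers on the lever's shaft (42 mm in front of the pins) close the slots; lever down, they stand 155 mm high in front of the pins
- lever_hinge (a point): point on the keeper shaft's axis in the plane of the lever, at the shaker's right-hand end, at (-42, -165, 102) mm in the shaker's frame; the shaft runs along the shaker's y
- lever_grip (a point): middle of the lever's black grip, 135 mm from lever_hinge; moves with the lever. Grip 84 mm long, 28 mm thick in the plane of swing, 24 mm wide along the shaker's y. The red button (44 x 16 mm, centred here) stands 9 mm proud of its left (+y) side, so grip and button are 33 mm across
- keeper_lever (a joint): angle of the lever, rad: 0 = up, locked, leaning to the shaker's front, 1.222 rad above level; grows as it swings forward and down; 1.15 = stop, nearly level, keeper open; let go above it, it may sink. At 0 (0.03 of play) a catch holds it and lets it pass, down or up, only while the button is held in: hold it in right to the top (0), let go there, and it springs out and locks
- release_button (a joint): travel of the red button in m: 0 = out, 0.007 = fully in (pressed along the shaker's -y, to the right); spring 3.5 N at first, 8.4 N fully in; 0.006 or more frees the catch
- bucket_1: sealed swing bucket (may be absent), about 0.22 kg: grey body 56 (x) by 46 (y) by 58 mm, blue cap to 70 mm, blue handle bar on top 44 mm long along y, 12 mm thick (x), 100 to 114 mm above the bottom, on two posts. Steel pins, 9 mm, reach 37 mm either side along y, 52 mm up. Origin: centre of the bottom, z up. Hangs at first in the shaker, bottom 50 mm above the bench, free to swing about its y
- bucket_2: as bucket_1
- bucket_3: as bucket_1
- tray: loose white tray, about 0.7 kg, 86 (x) by 252 (y) by 30 mm; origin: centre of its underside. Nests at its y = -80, 0, 80 mm, x = 0, each 66 (x) by 56 (y) mm, floor 8 mm above the bench, 22 mm deep; a bucket stands in one with its pins along the tray's y (either way round). Handle loop of 10 mm rod at each end: bar along x, 72 mm long, at y = -160 and 160 mm, 45 mm above the bench
- outline: four corner marks of yellow tape flat on the bench near the analyser, 112 (x) by 280 (y) mm inside them; origin at their centre, axes as the tray's when it lies parallel (either way round)
- timer: small white timer, 62 mm high, a bystander beyond the outline
- label_tape: roll of beige tape lying flat, 94 mm across, 25 mm high, a bystander right of the lever
- dropper_bottle: small dark dropper bottle, 102 mm high, a bystander behind the tray
- marker_pen: red marker pen lying in front of the shaker, 135 mm long, a bystander
Mind the look-alikes: they are no part of the job. Leave any orange or turquoise look-alike of the bucket_1 alone.

How it is judged:
By the outcome, as a careful person would: the job done as asked, in the order asked, and still so for the second after the job is handed in, with the robot touching nothing.
Of bucket_1, bucket_2, bucket_3 only 2 to 3 are there at a start; the rules pass over those that are not, and their reading is None.
At some moment in a run one of tray may be knocked a few centimetres aside while the robot is not near it.
It also fails if it takes over 210 s, if anything falls off the work surface, if the arm or the gripper's body presses on something with over 40 N, if the wrist force passes 120 N, or if a joint passes its speed limit or range.

## Working session

There is one attempt and no reset: what is moved stays moved. The work goes in short steps, Python scripts to look and compute and a tool call to move; the robot and the scene stay as the last step left them, time stands still between calls to the robot, and variables do not carry over. Pictures are saved under pics/ and viewed, at most 17 in all, crops included, and the job is handed in when it is done.

Besides the shell and the picture viewer there is one more tool, called after "Emit:" as name(argument=value, ...), one argument or row to a line, values as JSON. step_arm: Moves the arm, as the interface text tells. Its arguments: {"type":"object","properties":{"targets":{"type":"array"},"hand":{"type":"number"},"squeeze":{"type":"number"}},"required":["targets"]}

```bash
mkdir -p pics; cat > h.py <<'E'
import numpy as np, cv2
from bench import manip
from scipy.spatial.transform import Rotation as Ro
def snap(n):
    st=manip.get_state(); s=manip.snapshot(n)
    f=200/np.tan(np.radians(s["vfov"])/2)
    s["K"]=np.array([[f,0,s["cx"]],[0,f,s["cy"]],[0,0,1.]]); s["D"]=np.array(s["dist_coeffs"],float)
    if "view" in s: s["wc"]=np.linalg.inv(np.array(s["view"]))
    else:
        T=np.eye(4); T[:3,:3]=Ro.from_euler("xyz",st["orientation"]).as_matrix(); T[:3,3]=st["ee_pos"]
        s["wc"]=T@np.array(s["T_tool_cam"])
    return s
def rays(s,uv):
    p=cv2.undistortPoints(np.array(uv,float).reshape(-1,1,2),s["K"],s["D"]).reshape(-1,2)
    return np.c_[p,np.ones(len(p))]
def onplane(s,uv,z):
    d=rays(s,uv)@s["wc"][:3,:3].T; o=s["wc"][:3,3]
    return o+d*((z-o[2])/d[:,2])[:,None]
def cloud(s):
    v,u=np.mgrid[0:400,0:640]; r=rays(s,np.c_[u.ravel(),v.ravel()])
    P=r*s["z_map"].reshape(-1,1); P=P@s["wc"][:3,:3].T+s["wc"][:3,3]
    P[s["z_map"].ravel()==0]=np.nan
    return P.reshape(400,640,3)
def proj(s,P):
    w=np.linalg.inv(s["wc"]); q=np.atleast_2d(P)@w[:3,:3].T+w[:3,3]
    return cv2.projectPoints(q,np.zeros(3),np.zeros(3),s["K"],s["D"])[0].reshape(-1,2)
def save(s,n,crop=None,k=1):
    im=cv2.cvtColor(s["pixels"],cv2.COLOR_RGB2BGR)
    if crop: im=im[crop[1]:crop[3],crop[0]:crop[2]]
    if k!=1: im=cv2.resize(im,None,fx=k,fy=k)
    cv2.imwrite("pics/"+n+".png",im)
E
python3 - <<'E'
from h import *
for n in("scene","side","wrist"):
    s=snap(n); save(s,n+"0"); np.savez(n+"0.npz",**{k:s[k] for k in("pixels","z_map","K","D","wc")})
    print(n,s["wc"].round(3).tolist())
E
```

```text
scene [[-0.768, -0.479, 0.424, -0.084], [-0.64, 0.588, -0.494, 0.678], [-0.012, -0.651, -0.759, 1.257], [0.0, 0.0, 0.0, 1.0]]
side [[0.829, -0.283, 0.483, -0.032], [-0.559, -0.428, 0.71, -0.863], [0.006, -0.858, -0.513, 0.772], [0.0, 0.0, 0.0, 1.0]]
wrist [[0.223, 0.947, 0.231, 0.079], [0.975, -0.217, -0.053, 0.649], [-0.0, 0.237, -0.972, 0.384], [0.0, 0.0, 0.0, 1.0]]
```

View pics/scene0.png

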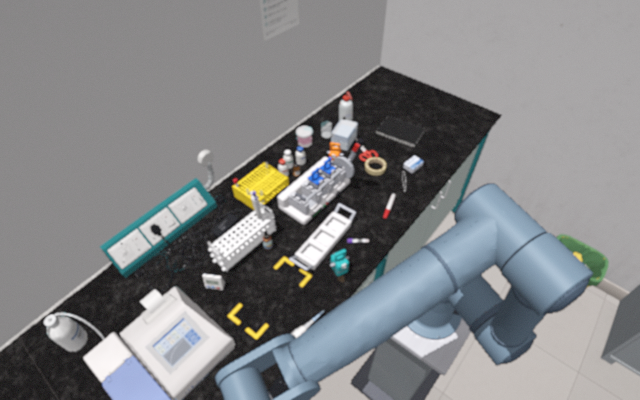

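View pics/side0.png

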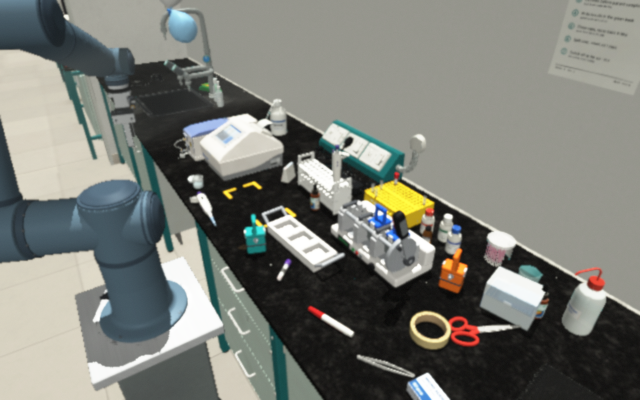

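The scene view shows the shaker at (315,185) with blue bucket tops, the tray at (325,237), and yellow marks near (285,265) and (247,322). The side view shows the lever grip near (400,222). The turquoise and orange look-alikes are at (255,238) and (453,275).

```bash
python3 - <<'E'
from h import *
S=[]
for n in("scene","side"):
    s=dict(np.load(n+"0.npz")); P=cloud(s).reshape(-1,3); C=s["pixels"].reshape(-1,3)
    S.append((P,C))
    # ortho: x 0.1..0.9 , y -0.5..0.7 ; up = +x, left=+y, 2mm
    im=np.zeros((400,600,3),np.uint8); o=np.argsort(np.nan_to_num(P[:,2],nan=-9))
    p=P[o];c=C[o]; ok=np.isfinite(p[:,0]); p=p[ok];c=c[ok]
    r=((0.95-p[:,0])/.002).astype(int); q=((0.7-p[:,1])/.002).astype(int)
    m=(r>=0)&(r<400)&(q>=0)&(q<600)&(p[:,2]<.3)&(p[:,2]>-.02)
    for dr in(0,1):
        for dq in(0,1): im[np.clip(r[m]+dr,0,399),np.clip(q[m]+dq,0,599)]=c[m]
    cv2.imwrite(f"pics/ortho_{n}.png",im[...,::-1])
    hsv=cv2.cvtColor(s["pixels"],cv2.COLOR_RGB2HSV); Q=P.reshape(400,640,3)
    for nm,lo,hi,z0,z1 in(("yellow",(22,150,120),(32,255,255),-.02,.012),("blue",(105,150,80),(125,255,255),.05,.25),("white",(0,0,150),(180,50,255),.022,.06),("red",(0,150,80),(5,255,255),.1,.4)):
        m=cv2.inRange(hsv,lo,hi)&(((Q[...,2]>z0)&(Q[...,2]<z1)).astype(np.uint8)*255)
        k,l,st,ce=cv2.connectedComponentsWithStats(m)
        for i in range(1,k):
            if st[i,4]>12:
                w=Q[l==i]; print(n,nm,st[i,4],ce[i].round(),np.median(w,0).round(3),w.min(0).round(3),w.max(0).round(3))
E
```

```text
scene yellow 43 [251. 171.] [ 0.98  -0.074 -0.   ] [ 0.973 -0.158 -0.007] [0.987 0.004 0.007]
scene yellow 15 [237. 198.] [0.908 0.078 0.006] [ 0.877  0.071 -0.005] [0.935 0.081 0.012]
scene yellow 14 [248. 205.] [0.837 0.077 0.001] [ 0.811  0.073 -0.007] [0.87  0.079 0.011]
scene yellow 115 [282. 262.] [ 0.535  0.182 -0.001] [ 0.492  0.159 -0.009] [0.552 0.226 0.006]
scene yellow 122 [305. 278.] [ 0.419  0.175 -0.001] [ 0.404  0.156 -0.009] [0.465 0.22  0.004]
scene yellow 165 [235. 314.] [0.52  0.452 0.   ] [ 0.476  0.404 -0.006] [0.538 0.47  0.009]
scene yellow 176 [257. 331.] [0.407 0.447 0.   ] [ 0.391  0.397 -0.008] [0.453 0.466 0.006]
scene blue 77 [327. 167.] [ 0.643 -0.212  0.12 ] [ 0.62  -0.245  0.112] [ 0.668 -0.201  0.162]
scene blue 91 [315. 177.] [ 0.644 -0.139  0.119] [ 0.62  -0.168  0.112] [ 0.668 -0.123  0.164]
scene white 1776 [515. 112.] [ 0.171 -1.248  0.041] [-0.462 -1.267  0.022] [ 1.053 -1.23   0.06 ]
scene white 35 [345. 116.] [ 0.851 -0.624  0.047] [ 0.834 -0.647  0.024] [ 0.882 -0.611  0.06 ]
scene white 70 [326. 129.] [ 0.867 -0.484  0.042] [ 0.846 -0.524  
[... 4710 characters left out ...]
0.589  0.022] [ 0.78  -0.474  0.06 ]
side white 13 [637. 303.] [ 1.05  -0.714  0.025] [ 1.047 -0.718  0.022] [ 1.052 -0.707  0.03 ]
side white 46 [541. 308.] [ 0.807 -0.583  0.042] [ 0.767 -0.588  0.032] [ 0.818 -0.576  0.06 ]
side white 258 [582. 323.] [ 0.842 -0.668  0.042] [ 0.832 -0.684  0.022] [ 0.869 -0.645  0.06 ]
side white 405 [431. 388.] [ 0.432 -0.575  0.026] [ 0.413 -0.611  0.022] [ 0.451 -0.542  0.029]
side white 25 [417. 388.] [ 0.407 -0.559  0.026] [ 0.403 -0.573  0.024] [ 0.411 -0.548  0.03 ]
side red 15 [581. 272.] [ 0.823 -0.625  0.181] [ 0.815 -0.633  0.174] [ 0.837 -0.62   0.184]
side red 169 [596. 282.] [ 0.862 -0.652  0.149] [ 0.85  -0.666  0.134] [ 0.883 -0.636  0.166]
```

```bash
python3 - <<'E'
import cv2,numpy as np
a=cv2.imread("pics/ortho_scene.png");b=cv2.imread("pics/ortho_side.png")
s=cv2.imread("pics/side0.png")[170:310,220:480]
cv2.imwrite("pics/o2.png",cv2.resize(np.vstack([a[100:400,:],b[100:400,:]]),(800,600)[0:2]) if 0 else np.vstack([a[60:360],b[60:360]]))
cv2.imwrite("pics/c1.png",cv2.resize(s,None,fx=3,fy=3,interpolation=cv2.INTER_CUBIC))
E
```

```text
(no output)
```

View pics/o2.png

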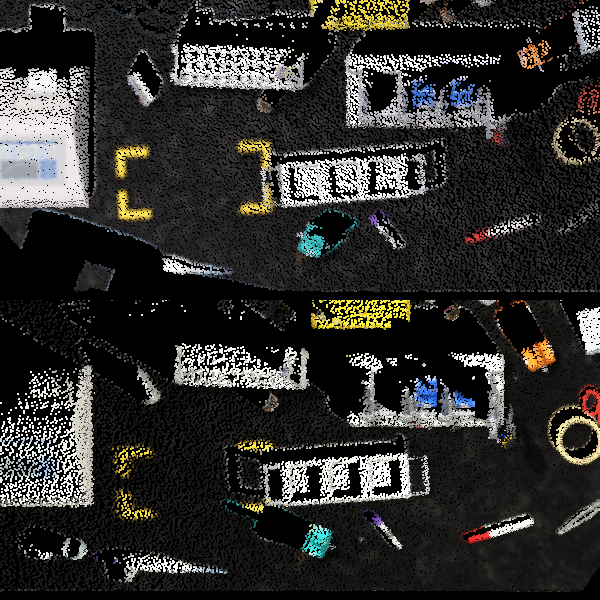

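View pics/c1.png

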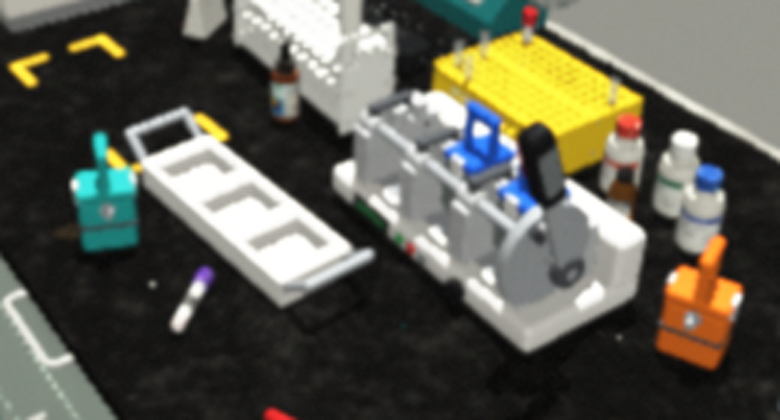

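Ortho views (scene on top): the shaker is about x .575–.72, y -.30…0. There are two buckets, in its middle and right slots, and the left slot is empty. The tray is at about (0.47, 0.01), and the outline centre is at about (0.47, 0.31). Next I move the wrist camera over the shaker.

```bash
cat >> h.py <<'E'
def go(dst,yaw=None):
    "print tool-frame shift (mm) and turn to put TCP at dst with tool y axis along yaw (mod pi)"
    st=manip.get_state(); R=Ro.from_euler("xyz",st["orientation"]).as_matrix(); p=np.array(st["ee_pos"])
    out=R.T@(np.array(dst)-p)*1000
    t=0
    if yaw is not None:
        cur=np.arctan2(R[1,1],R[0,1]); t=-(((yaw-cur)+np.pi/2)%np.pi-np.pi/2)
    print("shift",out.round(1),"turn",round(t,3),"tcp",p.round(4),"tool y dir",round(np.arctan2(R[1,1],R[0,1]),3),"q6",round(st["joint_positions"][5],2))
E
python3 - <<'E'
from h import *
st=manip.get_state(); print(np.round(st["orientation"],3)); print(Ro.from_euler("xyz",st["orientation"]).as_matrix().round(3)); print(st["ft_force"],st["width"])
go([.38,.30,.36]); go([.47,-.2,.40],np.pi/2)
s=manip.snapshot("wrist"); print(np.round(s["T_tool_cam"],3),s["vfov"])
E
```

```text
[-3.14  -0.     2.916]
[[-0.975  0.224 -0.001]
 [ 0.224  0.975 -0.001]
 [ 0.    -0.001 -1.   ]]
[-0.31543966 -0.45673284 -0.08584353] 0.09389734994638145
shift [-303.2 -272.3 -133.1] turn 0 tcp [0.1454 0.6331 0.2266] tool y dir 1.345 q6 -0.17
shift [-502.9 -739.5 -172.4] turn -0.226 tcp [0.1454 0.6331 0.2266] tool y dir 1.345 q6 -0.17
[[ 0.001 -0.972 -0.237  0.068]
 [ 1.     0.001  0.002  0.   ]
 [-0.002 -0.237  0.972 -0.158]
 [ 0.     0.     0.     1.   ]] 71.49707543820745
```

Emit:
step_arm(
  targets=[
    [-40, -40, -20, 0],
    [-80, -75, -40, -0.03],
    [-120, -110, -60, -0.06],
    [-160, -145, -80, -0.1],
    [-200, -180, -100, -0.13],
    [-240, -215, -115, -0.16],
    [-275, -245, -130, -0.2],
    [-303, -272, -133, -0.226],
  ],
)

```text
clock: 1.0
ee_pos: [0.3645, 0.3226, 0.3561]
orientation: [3.141, 0.002, -3.14]
ft_force: [1.5, 0.6, -0.1]
width: 0.0943
grip_force: 0.0
```

```bash
python3 - <<'E'
from h import *
go([.47,-.17,.40],np.pi/2)
E
```

```text
shift [-104.6 -492.8  -44.2] turn 0.002 tcp [0.3645 0.3226 0.3561] tool y dir 1.573 q6 -1.08
```

Emit:
step_arm(
  targets=[
    [-15, -45, -10, 0],
    [-30, -95, -20, 0],
    [-45, -145, -30, 0],
    [-60, -195, -40, 0],
    [-75, -245, -44, 0],
    [-85, -295, -44, 0],
    [-95, -345, -44, 0],
    [-100, -395, -44, 0],
  ],
)

```text
clock: 1.8
ee_pos: [0.462, -0.0592, 0.3987]
orientation: [3.142, 0.0, -3.141]
ft_force: [0.2, 0.4, 0.2]
width: 0.0943
grip_force: 0.0
```

Emit:
step_arm(
  targets=[
    [-5, -45, 0, 0],
    [-5, -98, 0, 0],
    [-5, -98, 0, 0],
    [-5, -98, 0, 0],
  ],
)

```text
clock: 2.2
ee_pos: [0.4668, -0.1558, 0.3983]
orientation: [3.141, -0.001, 3.139]
ft_force: [0.1, 1.0, 0.0]
width: 0.0942
grip_force: 0.0
```

```bash
python3 - <<'E'
from h import *
go([.47,-.17,.40],np.pi/2)
s=snap("wrist"); save(s,"w1"); np.savez("w1.npz",**{k:s[k] for k in("pixels","z_map","K","D","wc")})
E
```

```text
shift [ -3.2 -14.1  -1.7] turn -0.002 tcp [ 0.4668 -0.1558  0.3983] tool y dir 1.569 q6 -2.12
```

View pics/w1.png

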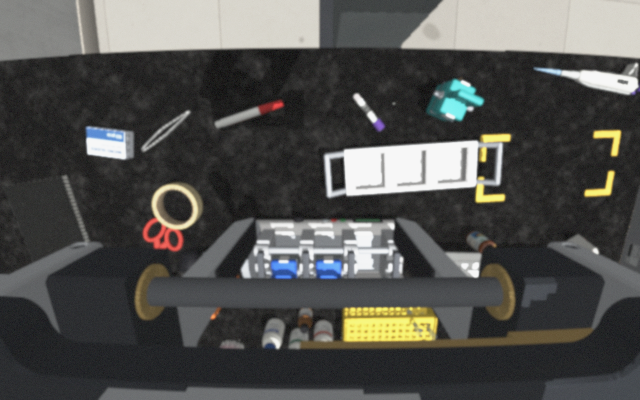

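Wrist view: tray spans (327–502, 140–195), shaker front edge is at row 222, blue buckets are at (284,267) and (328,267), and the lever is hidden behind the left finger. I fit the shaker, tray and outline numerically from all three views.

```bash
cat >> h.py <<'E'
def yawfit(s,zc,mask):
    pass
def tray(s,P=None,box=(.3,.65,-.3,.6)):
    "tray top-rim rectangle by ray casting white contour onto z=.030"
    if P is None: P=cloud(s)
    hsv=cv2.cvtColor(s["pixels"],cv2.COLOR_RGB2HSV)
    m=(cv2.inRange(hsv,(0,0,130),(180,45,255))>0)&(P[...,2]>.022)&(P[...,2]<.036)&(P[...,0]>box[0])&(P[...,0]<box[1])&(P[...,1]>box[2])&(P[...,1]<box[3])
    m=cv2.morphologyEx(m.astype(np.uint8),cv2.MORPH_OPEN,np.ones((3,3)))
    k,l,st,ce=cv2.connectedComponentsWithStats(m); i=1+np.argmax(st[1:,4])
    v,u=np.where(l==i); q=onplane(s,np.c_[u,v],.030)[:,:2]
    return rect(q)
def rect(q):
    (c,(w,h),a)=cv2.minAreaRect((q*1000).astype(np.float32))
    if w>h: a+=90; w,h=h,w
    a=(a+90)%180-90   # long axis yaw relative to +y
    return np.array(c)/1000,w,h,np.radians(a)
E
python3 - <<'E'
from h import *
for n in("scene0","side0","w1"):
    s=dict(np.load(n+".npz")); P=cloud(s); hsv=cv2.cvtColor(s["pixels"],cv2.COLOR_RGB2HSV)
    try: c,w,h,a=tray(s,P); print(n,"tray",c.round(4),round(w,1),round(h,1),round(a,4))
    except Exception as e: print(e)
    # outline
    m=(cv2.inRange(hsv,(20,120,100),(34,255,255))>0)&(np.abs(P[...,2])<.015)&(P[...,0]>.36)&(P[...,0]<.6)&(P[...,1]>.12)&(P[...,1]<.5)
    v,u=np.where(m); q=onplane(s,np.c_[u,v],0)[:,:2]; c,w,h,a=rect(q); print(n,"outl",c.round(4),round(w,1),round(h,1),round(a,4))
    # blue
    m=(cv2.inRange(hsv,(105,120,60),(128,255,255))>0)&(P[...,0]>.55)&(P[...,0]<.72)&(P[...,1]>-.32)&(P[...,1]<.02)
    B=P[m&(P[...,2]>.145)&(P[...,2]<.18)]
    for lo,hi in((-.18,-.05),(-.27,-.18)):
        b=B[(B[:,1]>lo)&(B[:,1]<hi)]
        if len(b)>4: print(n,"bar",len(b),np.median(b,0).round(3),b.min(0).round(3),b.max(0).round(3))
    # cap top
    for lo,hi in((-.18,-.05),(-.27,-.18)):
        b=P[m&(P[...,2]>.11)&(P[...,2]<.126)&(P[...,1]>lo)&(P[...,1]<hi)]
        if len(b)>4: print(n,"cap",len(b),((b.min(0)+b.max(0))/2).round(3),b.min(0).round(3),b.max(0).round(3))
    # shaker body white points
    w=(P[...,0]>.55)&(P[...,0]<.75)&(P[...,1]>-.36)&(P[...,1]<.03)&(P[...,2]>.006)&(P[...,2]<.13)
    q=P[w]; 
    for y0 in np.arange(-.30,.0,.05):
        k=q[(np.abs(q[:,1]-y0)<.02)&(q[:,2]<.06)]
        if len(k)>20: print("  front y",y0.round(2),np.percentile(k[:,0],[1,3,6]).round(4),end="")
    k=q[(q[:,2]<.05)]; print("\n  y ext",np.percentile(k[:,1],[.3,1,99,99.7]).round(4), "z hist",np.percentile(k[:,2],[5,25,50,75,95]).round(3))
E
```

```text
scene0 tray [0.4647 0.1264] 46.1 95.7 1.259
scene0 outl [0.471  0.3121] 148.5 314.6 0.0458
scene0 bar 21 [ 0.644 -0.139  0.157] [ 0.641 -0.161  0.15 ] [ 0.65  -0.126  0.164]
scene0 bar 20 [ 0.643 -0.216  0.159] [ 0.639 -0.241  0.145] [ 0.648 -0.201  0.165]
scene0 cap 79 [ 0.645 -0.146  0.117] [ 0.62  -0.168  0.111] [ 0.671 -0.123  0.124]
scene0 cap 69 [ 0.645 -0.224  0.119] [ 0.62  -0.245  0.112] [ 0.67  -0.202  0.126]
  front y -0.25 [0.578  0.5793 0.5797]  front y -0.2 [0.567  0.5676 0.5682]  front y -0.15 [0.5746 0.5752 0.5763]  front y -0.1 [0.5747 0.576  0.578 ]  front y -0.05 [0.5742 0.5755 0.5765]
  y ext [-0.3458 -0.2952  0.0078  0.0088] z hist [0.016 0.029 0.033 0.037 0.046]
side0 tray [0.4691 0.0135] 94.0 279.5 0.0684
side0 outl [0.4726 0.3133] 145.1 315.0 0.0488
side0 bar 58 [ 0.645 -0.154  0.162] [ 0.642 -0.172  0.146] [ 0.652 -0.134  0.167]
side0 cap 144 [ 0.645 -0.153  0.119] [ 0.619 -0.173  0.112] [ 0.671 -0.132  0.126]
side0 cap 69 [ 0.633 -0.214  0.119] [ 0.618 -0.247  0.111] [ 0.648 -0.182  0.126]
  front y -0.3 [0.5798 0.581  0.5824]  front y -0.25 [0.5789 0.5792 0.5798]  front y -0.2 [0.569  0.5699 0.5715]  front y -0.15 [0.575  0.5768 0.5776]  front y -0.1 [0.5771 0.5776 0.5784]  front y -0.05 [0.5781 0.579  0.5794]
  y ext [-0.3586 -0.306  -0.0051 -0.0013] z hist [0.015 0.027 0.035 0.038 0.046]
w1 tray [0.4713 0.0117] 86.7 275.4 0.0715
w1 outl [0.4708 0.3125] 143.0 312.7 0.0524
w1 cap 377 [ 0.635 -0.149  0.12 ] [ 0.619 -0.17   0.115] [ 0.651 -0.128  0.125]
w1 cap 383 [ 0.636 -0.226  0.119] [ 0.619 -0.248  0.112] [ 0.652 -0.205  0.125]
  front y -0.3 [0.5797 0.5797 0.5798]  front y -0.25 [0.5795 0.5798 0.5801]  front y -0.2 [0.5698 0.5701 0.5704]  front y -0.15 [0.5771 0.5776 0.5798]  front y -0.1 [0.5776 0.5782 0.5787]  front y -0.05 [0.578  0.5785 0.5803]
  y ext [-0.2862 -0.2809 -0.0193  0.0026] z hist [0.024 0.035 0.037 0.038 0.043]
```

```bash
python3 - <<'E'
from h import *
for n in("scene0","side0","w1"):
    s=dict(np.load(n+".npz")); P=cloud(s)
    m=(P[...,2]>.12)&(P[...,2]<.3)&(P[...,0]>.5)&(P[...,0]<.66)&(P[...,1]>-.36)&(P[...,1]<-.26)
    q=P[m]
    for z in np.arange(.12,.3,.015):
        k=q[np.abs(q[:,2]-z)<.0075]
        if len(k)>3: print(n,z.round(3),len(k),np.percentile(k[:,0],[5,50,95]).round(3),np.percentile(k[:,1],[5,50,95]).round(3))
go([.545,-.3125,.33],np.pi/2)
E
```

```text
scene0 0.12 36 [0.561 0.607 0.651] [-0.281 -0.274 -0.262]
scene0 0.135 60 [0.567 0.597 0.639] [-0.307 -0.277 -0.271]
scene0 0.15 55 [0.579 0.596 0.63 ] [-0.307 -0.281 -0.273]
scene0 0.165 8 [0.576 0.582 0.593] [-0.312 -0.305 -0.3  ]
scene0 0.18 10 [0.572 0.577 0.586] [-0.309 -0.303 -0.3  ]
scene0 0.195 12 [0.56  0.567 0.582] [-0.308 -0.301 -0.297]
scene0 0.21 13 [0.553 0.559 0.575] [-0.306 -0.299 -0.288]
scene0 0.225 22 [0.547 0.555 0.574] [-0.31  -0.295 -0.287]
scene0 0.24 22 [0.543 0.551 0.564] [-0.305 -0.294 -0.288]
scene0 0.255 28 [0.538 0.548 0.562] [-0.314 -0.302 -0.293]
scene0 0.27 20 [0.541 0.551 0.56 ] [-0.317 -0.309 -0.299]
side0 0.12 61 [0.559 0.585 0.647] [-0.32  -0.29  -0.281]
side0 0.135 124 [0.565 0.586 0.643] [-0.319 -0.291 -0.281]
side0 0.15 106 [0.576 0.586 0.628] [-0.319 -0.29  -0.28 ]
side0 0.165 33 [0.573 0.581 0.592] [-0.32  -0.318 -0.313]
side0 0.18 25 [0.567 0.574 0.586] [-0.32  -0.319 -0.314]
side0 0.195 44 [0.556 0.563 0.578] [-0.327 -0.324 -0.31 ]
side0 0.21 58 [0.551 0.559 0.58 ] [-0.328 -0.325 -0.308]
side0 0.225 62 [0.545 0.553 0.572] [-0.327 -0.325 -0.299]
side0 0.24 64 [0.541 0.548 0.567] [-0.328 -0.325 -0.306]
side0 0.255 70 [0.535 0.543 0.56 ] [-0.327 -0.324 -0.31 ]
side0 0.27 73 [0.537 0.546 0.556] [-0.325 -0.318 -0.307]
w1 0.12 213 [0.603 0.624 0.646] [-0.279 -0.267 -0.261]
w1 0.135 58 [0.601 0.624 0.641] [-0.279 -0.277 -0.277]
w1 0.15 137 [0.603 0.619 0.636] [-0.288 -0.28  -0.277]
w1 0.21 6 [0.552 0.555 0.555] [-0.318 -0.315 -0.31 ]
w1 0.225 15 [0.547 0.548 0.55 ] [-0.316 -0.309 -0.306]
w1 0.24 26 [0.542 0.544 0.546] [-0.315 -0.307 -0.304]
w1 0.255 91 [0.537 0.538 0.544] [-0.318 -0.306 -0.302]
w1 0.27 267 [0.538 0.545 0.555] [-0.322 -0.314 -0.304]
shift [ -78.1 -157.7   68.4] turn -0.0 tcp [ 0.467  -0.1548  0.3986] tool y dir 1.571 q6 -2.12
```

Emit:
step_arm(
  targets=[
    [-25, -45, 0, 0],
    [-50, -90, 0, 0],
    [-75, -130, 0, 0],
    [-91, -158, 0, 0],
    [-91, -158, 0, 0],
    [-91, -158, 40, 0],
    [-91, -158, 40, 0],
  ],
  hand=0.75,
)

```text
clock: 2.95
ee_pos: [0.557, -0.3096, 0.3535]
orientation: [3.135, -0.007, -3.139]
ft_force: [-0.4, 0.0, -1.0]
width: 0.0704
grip_force: 0.0
```

```bash
python3 - <<'E'
from h import *
go([.558,-.313,.232],np.pi/2)
E
```

```text
shift [ -1.8  -4.2 121.4] turn 0.003 tcp [ 0.557  -0.3096  0.3535] tool y dir 1.573 q6 -2.26
```

Emit:
step_arm(
  targets=[
    [0, 0, 40, 0],
    [0, 0, 80, 0],
    [0, 0, 110, 0],
    [0, 0, 126, 0],
    [0, 0, 126, 0],
    [0, 0, 126, 0],
    [0, 0, 126, 0],
  ],
)

```text
clock: 3.65
ee_pos: [0.5592, -0.3136, 0.2357]
orientation: [-3.139, 0.003, -3.141]
ft_force: [-0.5, -0.4, -0.3]
width: 0.0707
grip_force: 0.0
```

```bash
python3 - <<'E'
from h import *
go([.558,-.313,.232],np.pi/2)
s=snap("wrist"); save(s,"w2")
E
```

```text
shift [1.2 0.6 3.7] turn 0.001 tcp [ 0.5592 -0.3136  0.2357] tool y dir 1.571 q6 -2.26
```

View pics/w2.png

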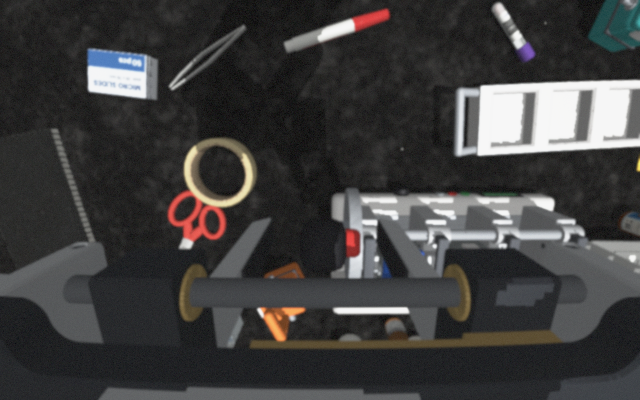

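The lever's red button is at (352,243), between the fingers at about (250,250) and (400,250). Now closing.

Emit:
step_arm(
  targets=[
    [0, 0, 3, 0],
    [0, 0, 3, 0],
    [0, 0, 3, 0],
    [0, 0, 3, 0],
    [0, 0, 3, 0],
    [0, 0, 3, 0],
  ],
  hand=0,
  squeeze=25,
)

```text
clock: 4.3
ee_pos: [0.5581, -0.3133, 0.2297]
orientation: [-3.14, -0.0, -3.141]
ft_force: [1.0, -9.3, -2.3]
width: 0.0259
grip_force: 12.8
```

Emit:
step_arm(
  targets=[
    [10, 0, 7, 0],
    [20, 0, 12, 0],
    [31, 0, 19, 0],
    [42, 0, 27, 0],
    [52, 0, 37, 0],
    [60, 0, 47, 0],
    [68, 0, 58, 0],
    [75, 0, 70, 0],
  ],
)

```text
clock: 5.1
ee_pos: [0.4826, -0.3139, 0.1608]
orientation: [-3.14, 0.0, -3.142]
ft_force: [-3.3, 0.7, 5.2]
width: 0.0249
grip_force: 25.0
```

Emit:
step_arm(
  targets=[
    [5, 0, 11, 0],
    [9, 0, 23, 0],
    [12, 0, 36, 0],
    [14, 0, 48, 0],
    [14, 0, 51, 0],
    [14, 0, 51, 0],
  ],
)

```text
clock: 5.7
ee_pos: [0.4675, -0.3138, 0.1078]
orientation: [-3.141, -0.003, -3.141]
ft_force: [-5.3, -2.8, -0.3]
width: 0.0248
grip_force: 25.0
```

```bash
python3 - <<'E'
from h import *
go([.47,-.313,.115])
s=snap("side"); save(s,"s2",(300,160,500,310),4)
E
```

```text
shift [-2.5  0.8 -7.2] turn 0 tcp [ 0.4675 -0.3138  0.1078] tool y dir 1.571 q6 -2.36
```

View pics/s2.png

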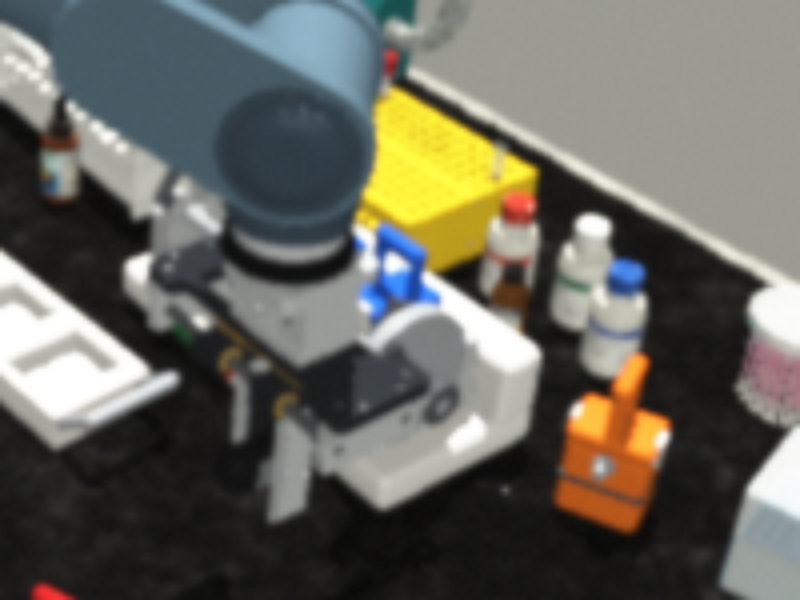

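The gripper holds the lever nearly level, with the grip at about (250,450) in the crop. I push slightly further to confirm the stop.

Emit:
step_arm(
  targets=[
    [0, 0, 3, 0],
    [0, 0, 5, 0],
    [0, 0, 5, 0],
  ],
)

```text
clock: 6.05
ee_pos: [0.4673, -0.3138, 0.103]
orientation: [-3.141, -0.004, -3.141]
ft_force: [-7.0, -2.2, 0.4]
width: 0.0248
grip_force: 25.0
```

Emit:
step_arm(
  targets=[
    [0, 0, 0, 0],
    [0, 0, 0, 0],
    [0, 0, 0, 0],
    [0, 0, -40, 0],
    [0, 0, -90, 0],
    [0, 0, -140, 0],
    [0, 0, -190, 0],
    [0, 0, -230, 0],
  ],
  hand=0.75,
)

```text
clock: 6.85
ee_pos: [0.4696, -0.3137, 0.3378]
orientation: [-3.138, 0.003, -3.141]
ft_force: [0.9, 0.3, -0.2]
width: 0.0704
grip_force: 0.0
```

```bash
python3 - <<'E'
from h import *
s=snap("wrist"); save(s,"w3",(150,60,550,320),2)
P=cloud(s); s2=snap("side");Q=cloud(s2)
for nm,q in(("w",P),("side",Q)):
    m=(q[...,2]>.05)&(q[...,2]<.2)&(q[...,0]>.38)&(q[...,0]<.55)&(q[...,1]>-.36)&(q[...,1]<-.27); k=q[m]
    for x in np.arange(.4,.56,.02):
        j=k[np.abs(k[:,0]-x)<.01]
        if len(j)>4: print(nm,x.round(2),len(j),np.percentile(j[:,1],[3,97]).round(3),np.percentile(j[:,2],[3,50,97]).round(3))
go([.6455,-.2265,.30],0)
E
```

```text
w 0.42 8 [-0.318 -0.31 ] [0.113 0.115 0.117]
w 0.44 276 [-0.325 -0.302] [0.112 0.126 0.129]
w 0.46 353 [-0.325 -0.294] [0.119 0.125 0.128]
w 0.48 336 [-0.326 -0.294] [0.118 0.123 0.126]
w 0.5 258 [-0.326 -0.298] [0.116 0.122 0.125]
w 0.52 122 [-0.317 -0.304] [0.111 0.117 0.121]
w 0.54 122 [-0.317 -0.304] [0.109 0.115 0.118]
side 0.42 6 [-0.318 -0.311] [0.109 0.114 0.123]
side 0.44 121 [-0.327 -0.306] [0.106 0.122 0.129]
side 0.46 103 [-0.327 -0.296] [0.106 0.123 0.128]
side 0.48 100 [-0.328 -0.296] [0.105 0.121 0.126]
side 0.5 88 [-0.327 -0.299] [0.101 0.12  0.125]
side 0.52 37 [-0.321 -0.308] [0.102 0.117 0.121]
side 0.54 48 [-0.32  -0.311] [0.1   0.113 0.117]
shift [-173.8   89.2   42.9] turn -1.571 tcp [ 0.4713 -0.3153  0.342 ] tool y dir 1.571 q6 -2.36
```

View pics/w3.png

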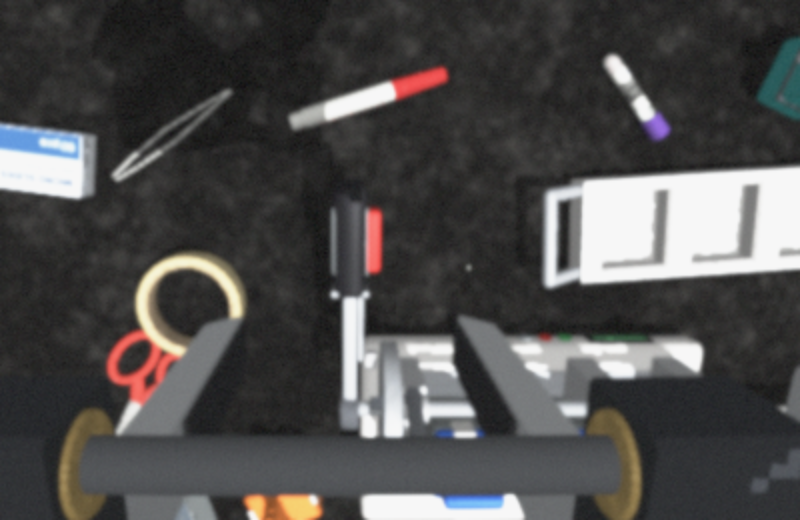

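The lever is level and at its stop: measured slope is 0.07 rad and the grip is at z = 0.112. Next is the right bucket, with the tool turned +90°.

Emit:
step_arm(
  targets=[
    [-22, 11, 0, 0.15],
    [-44, 22, 0, 0.3],
    [-66, 33, 0, 0.45],
    [-88, 44, 0, 0.6],
    [-110, 55, 0, 0.75],
    [-132, 66, 0, 0.9],
    [-154, 77, 0, 1.05],
    [-174, 89, 0, 1.2],
  ],
  hand=0.45,
)

```text
clock: 7.75
ee_pos: [0.644, -0.2237, 0.3324]
orientation: [-3.141, -0.0, 1.936]
ft_force: [-0.9, -0.6, 0.2]
width: 0.0419
grip_force: 0.0
```

Emit:
step_arm(
  targets=[
    [0, 0, 0, 0.15],
    [0, 0, 0, 0.3],
    [0, 0, 0, 0.371],
    [0, 0, 0, 0.371],
    [0, 0, 0, 0.371],
  ],
)

```text
clock: 8.25
ee_pos: [0.643, -0.2241, 0.333]
orientation: [-3.141, -0.0, 1.572]
ft_force: [-0.2, -0.1, -0.1]
width: 0.0426
grip_force: 0.0
```

```bash
python3 - <<'E'
from h import *
go([.645,-.226,.250],0)
s=snap("wrist"); save(s,"w4",(100,0,600,360),1.5); P=cloud(s); hsv=cv2.cvtColor(s["pixels"],cv2.COLOR_RGB2HSV)
m=(cv2.inRange(hsv,(100,110,50),(128,255,255))>0)&(P[...,0]>.55)&(P[...,0]<.72)&(P[...,1]>-.32)&(P[...,1]<.02)
for a,b in((.155,.172),(.11,.126)):
  for lo,hi in((-.188,-.05),(-.27,-.188)):
    k=P[m&(P[...,2]>a)&(P[...,2]<b)&(P[...,1]>lo)&(P[...,1]<hi)]
    if len(k)>5: print(a,len(k),np.percentile(k,[1,50,99],axis=0).round(4).tolist())
E
```

```text
shift [-1.9  2.  83. ] turn 0.002 tcp [ 0.643  -0.2241  0.333 ] tool y dir 0.002 q6 -0.5
0.155 374 [[0.6437, -0.1697, 0.1605], [0.6493, -0.1482, 0.1636], [0.6551, -0.1284, 0.1656]]
0.155 331 [[0.6439, -0.2466, 0.1569], [0.6488, -0.2241, 0.1633], [0.6549, -0.205, 0.1654]]
0.11 1069 [[0.6216, -0.1703, 0.1163], [0.6425, -0.1485, 0.1201], [0.6765, -0.1284, 0.122]]
0.11 971 [[0.621, -0.2475, 0.1164], [0.6427, -0.2248, 0.1198], [0.6764, -0.2048, 0.1217]]
```

View pics/w4.png

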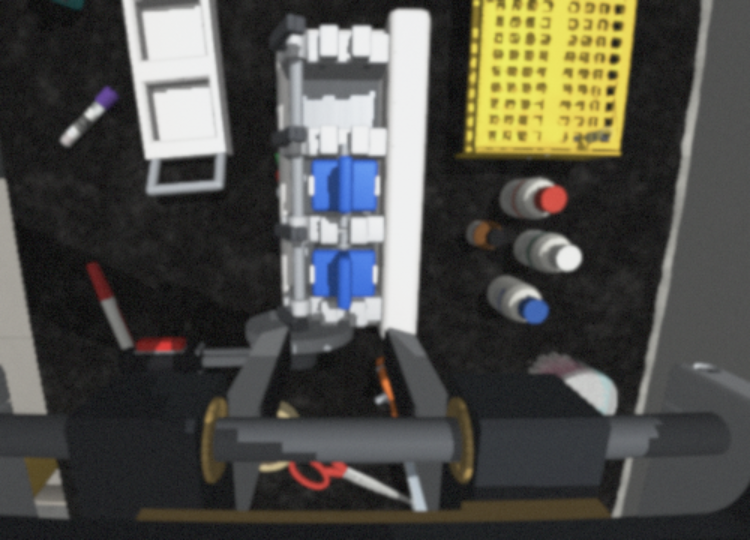

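The keeper is open. The buckets are at (0.649,-0.149) and (0.649,-0.226). Descending on the right one.

Emit:
step_arm(
  targets=[
    [-2, 6, 40, 0],
    [-2, 6, 85, 0],
    [-2, 6, 125, 0],
    [-2, 6, 155, 0],
    [-2, 6, 173, 0],
    [-2, 6, 173, 0],
    [-2, 6, 173, 0],
  ],
)

```text
clock: 9.0
ee_pos: [0.6498, -0.2265, 0.1621]
orientation: [3.14, 0.001, 1.571]
ft_force: [-0.2, -0.1, 0.9]
width: 0.0423
grip_force: 0.0
```

Emit:
step_arm(
  targets=[
    [0, 0, 0, 0],
    [0, 0, 0, 0],
    [0, 0, 0, 0],
    [0, 0, 0, 0],
    [0, 0, 0, 0],
  ],
  hand=0,
  squeeze=30,
)

```text
clock: 9.5
ee_pos: [0.6492, -0.2262, 0.1613]
orientation: [3.141, 0.0, 1.571]
ft_force: [-0.8, -0.6, 2.2]
width: 0.0115
grip_force: 30.0
```

Emit:
step_arm(
  targets=[
    [0, 0, -8, 0],
    [0, 0, -20, 0],
    [0, 0, -40, 0],
    [0, 0, -65, 0],
    [0, 0, -90, 0],
    [0, 0, -115, 0],
    [0, 0, -135, 0],
    [0, 0, -135, 0],
  ],
)

```text
clock: 10.3
ee_pos: [0.6506, -0.2268, 0.3008]
orientation: [3.135, 0.004, 1.571]
ft_force: [-0.0, 0.1, -1.4]
width: 0.0117
grip_force: 30.0
```

```bash
cat >> h.py <<'E'
def where(ny,z=None):
    "tray from wrist (or scene) picture; go to nest ny"
    for n in("wrist","side","scene"):
        s=snap(n)
        try: c,w,h,a=tray(s)
        except Exception as e: print(n,e); continue
        print(n,"tray",c.round(4),round(w,1),round(h,1),round(a,4),"nest",(c+ny*np.array([-np.sin(a),np.cos(a)])).round(4))
    return s
E
python3 - <<'E'
from h import *
where(.08); print(manip.get_state()["ft_force"])
s=snap("wrist"); save(s,"w5",(100,0,600,360),1.5)
E
```

```text
wrist tray [ 0.4777 -0.0526] 88.6 150.1 0.07 nest [0.4721 0.0272]
side tray [0.4693 0.011 ] 94.0 284.6 0.0684 nest [0.4638 0.0908]
scene tray [ 0.4721 -0.0183] 79.5 85.0 -1.4991 nest [ 0.5519 -0.0126]
[ 0.54950991  0.30647852 -2.22179269]
```

```bash
cat >> h.py <<'E'
def tray(s,P=None,box=(.3,.65,-.3,.6),dbg=0):
    if P is None: P=cloud(s)
    hsv=cv2.cvtColor(s["pixels"],cv2.COLOR_RGB2HSV)
    m=(cv2.inRange(hsv,(0,0,90),(180,60,255))>0)&(P[...,2]>.003)&(P[...,2]<.036)&(P[...,0]>box[0])&(P[...,0]<box[1])&(P[...,1]>box[2])&(P[...,1]<box[3])
    m=cv2.morphologyEx(m.astype(np.uint8),cv2.MORPH_OPEN,np.ones((5,5)))
    k,l,st,ce=cv2.connectedComponentsWithStats(m); i=1+np.argmax(st[1:,4])
    v,u=np.where((l==i)&(P[...,2]>.024)); q=onplane(s,np.c_[u,v],.030)[:,:2]
    return rect(q)
E
python3 - <<'E'
from h import *
for n in("scene0","side0","w1"):
    s=dict(np.load(n+".npz")); c,w,h,a=tray(s); print(n,c.round(4),round(w,1),round(h,1),round(a,4))
E
```

```text
scene0 [0.4687 0.0195] 88.6 263.6 0.0962
side0 [0.4701 0.0093] 92.5 277.5 0.0718
w1 [0.4713 0.012 ] 86.7 270.9 0.0716
```

Emit:
step_arm(
  targets=[
    [30, -5, 0, 0],
    [70, -20, 0, -0.01],
    [115, -45, 0, -0.02],
    [160, -70, 0, -0.03],
    [205, -100, 0, -0.04],
    [250, -130, 0, -0.05],
    [290, -160, 0, -0.06],
    [318, -185, 0, -0.07],
  ],
)

```text
clock: 11.3
ee_pos: [0.462, 0.0935, 0.2941]
orientation: [-3.139, -0.001, 1.641]
ft_force: [-0.0, 1.3, -0.4]
width: 0.0119
grip_force: 30.0
```

Emit:
step_arm(
  targets=[
    [0, 0, 0, 0],
    [0, 0, 0, 0],
    [0, 0, 0, 0],
  ],
)

```text
clock: 11.6
ee_pos: [0.4643, 0.0914, 0.2951]
orientation: [-3.141, 0.0, 1.64]
ft_force: [0.2, 0.3, -0.8]
width: 0.012
grip_force: 30.0
```

```bash
python3 - <<'E'
from h import *
where(.08); go([.4656,.0915,.3],.07)
s=snap("wrist"); save(s,"w5")
E
```

```text
wrist tray [0.4655 0.1176] 56.1 86.2 -1.5211 nest [0.5454 0.1216]
side tray [0.4708 0.0059] 91.7 274.3 0.0684 nest [0.4653 0.0857]
scene tray [0.4693 0.0195] 87.9 262.5 0.0818 nest [0.4627 0.0992]
shift [ 0.4  1.  -4.7] turn -0.002 tcp [0.4646 0.0911 0.2953] tool y dir 0.068 q6 -0.11
```

View pics/w5.png

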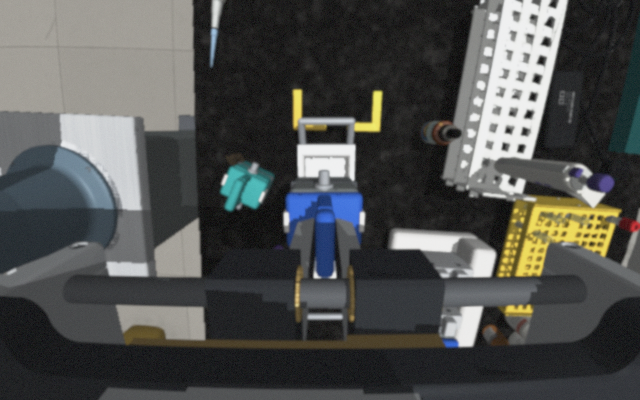

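Wrist view: the bucket hangs upright at (325,210). The tray's left end and its left nest are visible at (298–355, 145–180), with the handle loop at rows 118–145. I ray-cast those edges.

```bash
python3 - <<'E'
from h import *
s=snap("wrist"); hs=cv2.cvtColor(s["pixels"],cv2.COLOR_RGB2HSV); V=hs[...,2].astype(int)
for u in(312,325,340): print("col",u,V[110:186:2,u].tolist())
for v in(152,): print("row",v,V[v,285:370:2].tolist())
for uv in[(298,150),(355,150),(326,145),(326,118)]: print(uv,onplane(s,[uv],.030 if uv[1]>120 else .05)[0].round(4))
E
```

```text
col 312 [30, 29, 37, 63, 149, 206, 185, 151, 180, 135, 78, 27, 24, 26, 27, 29, 41, 158, 236, 241, 241, 240, 228, 169, 190, 238, 241, 241, 241, 241, 241, 240, 240, 210, 86, 63, 74, 72]
col 325 [31, 33, 36, 54, 147, 207, 186, 151, 169, 120, 80, 27, 28, 30, 31, 31, 50, 160, 237, 241, 240, 241, 226, 171, 219, 241, 241, 241, 241, 234, 169, 186, 195, 192, 192, 193, 192, 176]
col 340 [31, 26, 31, 55, 151, 213, 188, 118, 40, 23, 25, 24, 23, 21, 32, 25, 51, 159, 236, 241, 241, 241, 229, 176, 220, 240, 241, 241, 241, 241, 241, 241, 240, 200, 89, 67, 79, 76]
row 152 [28, 25, 26, 31, 28, 38, 158, 239, 241, 240, 240, 240, 240, 241, 240, 241, 240, 241, 241, 241, 241, 241, 240, 241, 241, 240, 240, 241, 240, 241, 241, 240, 240, 241, 235, 127, 29, 30, 30, 38, 29, 34, 31]
(298, 150) [0.4224 0.1253 0.03  ]
(355, 150) [0.5082 0.1313 0.03  ]
(326, 145) [0.464  0.1357 0.03  ]
(326, 118) [0.4612 0.1741 0.05  ]
```

Emit:
step_arm(
  targets=[
    [0, 2.5, 40, 0],
    [0, 2.5, 80, 0],
    [0, 2.5, 115, 0],
    [0, 2.5, 135, 0],
    [0, 2.5, 150, 0],
    [0, 2.5, 162, 0],
    [0, 2.5, 170, 0],
    [0, 2.5, 173, 0],
  ],
)

```text
clock: 12.65
ee_pos: [0.4665, 0.0919, 0.1222]
orientation: [-3.141, -0.0, 1.64]
ft_force: [0.3, 0.9, -1.9]
width: 0.0117
grip_force: 30.0
```

Emit:
step_arm(
  targets=[
    [0, 0, 0, 0],
    [0, 0, 0, 0],
    [0, 0, 2, 0],
    [0, 0, 2, 0],
  ],
)

```text
clock: 13.05
ee_pos: [0.4667, 0.0921, 0.121]
orientation: [3.141, 0.0, 1.641]
ft_force: [-0.5, 0.0, -2.5]
width: 0.0118
grip_force: 30.0
```

Emit:
step_arm(
  targets=[
    [0, 0, 1, 0],
    [0, 0, 2, 0],
    [0, 0, 2, 0],
    [0, 0, 2, 0],
  ],
)

```text
clock: 13.45
ee_pos: [0.4672, 0.0923, 0.12]
orientation: [3.141, -0.0, 1.641]
ft_force: [-2.5, 1.2, 4.4]
width: 0.0119
grip_force: 30.0
```

Contact, so the bucket is standing. Release and rise.

Emit:
step_arm(
  targets=[
    [0, 0, 0, 0],
    [0, 0, 0, 0],
    [0, 0, 0, 0],
    [0, 0, -40, 0],
    [0, 0, -90, 0],
    [0, 0, -140, 0],
    [0, 0, -180, 0],
    [0, 0, -200, 0],
  ],
  hand=0.45,
)

```text
clock: 14.25
ee_pos: [0.4679, 0.0921, 0.3234]
orientation: [3.135, 0.001, 1.641]
ft_force: [0.3, 0.4, -0.2]
width: 0.0421
grip_force: 0.0
```

```bash
python3 - <<'E'
from h import *
go([.649,-.149,.30],0)
s=snap("side"); P=cloud(s);hsv=cv2.cvtColor(s["pixels"],cv2.COLOR_RGB2HSV)
m=(cv2.inRange(hsv,(100,110,50),(128,255,255))>0)&(P[...,0]>.4)&(P[...,0]<.55)&(P[...,1]>0)&(P[...,1]<.2)
for a,b in((.112,.125),(.072,.084)):
    k=P[m&(P[...,2]>a)&(P[...,2]<b)]; print(len(k),np.percentile(k,[2,50,98],axis=0).round(3).tolist())
E
```

```text
shift [-253.1  163.6   24.7] turn 0.07 tcp [0.4679 0.0921 0.3234] tool y dir 0.07 q6 -0.11
48 [[0.459, 0.07, 0.112], [0.462, 0.09, 0.121], [0.471, 0.111, 0.123]]
121 [[0.437, 0.07, 0.072], [0.46, 0.084, 0.078], [0.491, 0.111, 0.082]]
```

Emit:
step_arm(
  targets=[
    [-35, 20, 0, 0],
    [-75, 45, 0, 0.01],
    [-115, 72, 0, 0.02],
    [-155, 100, 0, 0.03],
    [-195, 125, 0, 0.05],
    [-230, 147, 0, 0.06],
    [-253, 164, 0, 0.07],
    [-253, 164, 0, 0.07],
  ],
)

```text
clock: 15.1
ee_pos: [0.6485, -0.1516, 0.3158]
orientation: [-3.139, -0.001, 1.567]
ft_force: [-0.5, 0.2, -0.5]
width: 0.0423
grip_force: 0.0
```

```bash
python3 - <<'E'
from h import *
manip.snapshot("wrist")
go([.649,-.149,.1605],0)
E
```

```text
shift [  0.7   1.7 155.8] turn -0.002 tcp [ 0.6478 -0.1499  0.3163] tool y dir -0.002 q6 -0.4
```

Emit:
step_arm(
  targets=[
    [1, 1.5, 40, 0],
    [1, 1.5, 80, 0],
    [1, 1.5, 115, 0],
    [1, 1.5, 140, 0],
    [1, 1.5, 156, 0],
    [1, 1.5, 156, 0],
    [1, 1.5, 156, 0],
  ],
)

```text
clock: 15.85
ee_pos: [0.6498, -0.1475, 0.1638]
orientation: [3.14, 0.0, 1.571]
ft_force: [-0.1, -0.6, 0.8]
width: 0.0418
grip_force: 0.0
```

Emit:
step_arm(
  targets=[
    [0, 0, 0, 0],
    [0, 0, 0, 0],
    [0, 0, 0, 0],
    [0, 0, 0, 0],
    [0, 0, 0, 0],
  ],
  hand=0,
  squeeze=30,
)

```text
clock: 16.35
ee_pos: [0.6494, -0.1479, 0.1632]
orientation: [-3.142, 0.0, 1.571]
ft_force: [-1.6, 0.2, 1.0]
width: 0.0118
grip_force: 30.0
```

Emit:
step_arm(
  targets=[
    [0, 0, -8, 0],
    [0, 0, -20, 0],
    [0, 0, -40, 0],
    [0, 0, -65, 0],
    [0, 0, -90, 0],
    [0, 0, -115, 0],
    [0, 0, -135, 0],
    [0, 0, -135, 0],
  ],
)

```text
clock: 17.15
ee_pos: [0.6509, -0.1483, 0.3025]
orientation: [3.135, 0.003, 1.571]
ft_force: [0.3, -0.0, -2.7]
width: 0.0118
grip_force: 30.0
```

```bash
python3 - <<'E'
from h import *
print(manip.get_state()["ft_force"],manip.get_state()["width"])
where(0); go([.4725,.011,.30],.07)
s=snap("wrist"); save(s,"w6"); 
E
```

```text
[ 0.30089466 -0.0096126  -2.65073846] 0.011809353001681176
wrist tray [ 0.4752 -0.0171] 89.1 222.5 0.0759 nest [ 0.4752 -0.0171]
side tray [0.47   0.0051] 93.3 269.4 0.0684 nest [0.47   0.0051]
scene tray [ 0.4736 -0.0408] 86.0 145.3 0.0594 nest [ 0.4736 -0.0408]
shift [ 158.6 -176.3   -3.1] turn -0.07 tcp [ 0.6488 -0.1476  0.2964] tool y dir 0.0 q6 -0.39
```

View pics/w6.png

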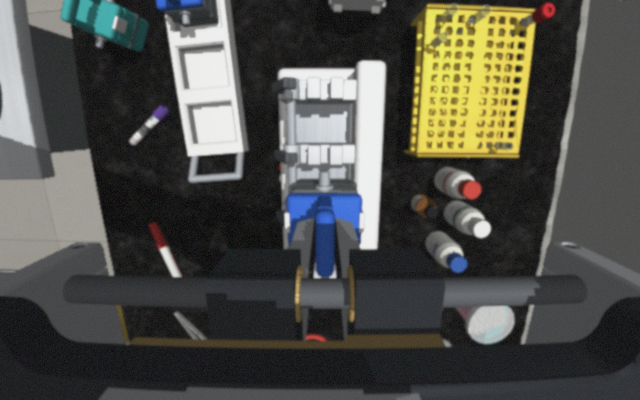

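Wrist view: the tray's right end is at (190,157)–(246,150). The middle nest is about (180–234, 43–91), the right nest (188–236, 100–147), and the first bucket stands at (187,5). I ray-cast edges at rim height.

```bash
python3 - <<'E'
from h import *
s=snap("wrist")
g=cv2.cvtColor(s["pixels"],cv2.COLOR_RGB2GRAY)
for nm,uv in(("end",[(190,157),(246,150)]),("mid",[(180,48),(226,43),(234,85),(186,91)])):
    q=onplane(s,uv,.03); print(nm,q.round(4).tolist(),q.mean(0).round(4))
# sub-pixel: V along lines parallel to tray axis through (216,*)
hs=g.astype(int)
print(hs[30:165,208].tolist()); print(hs[70,160:260].tolist())
E
```

```text
end [[0.4415, -0.1203, 0.03], [0.5292, -0.1101, 0.03]] [ 0.4854 -0.1152  0.03  ]
mid [[0.4419, 0.0354, 0.03], [0.509, 0.0405, 0.03], [0.517, -0.0164, 0.03], [0.4452, -0.0237, 0.03]] [0.4783 0.0089 0.03  ]
[236, 237, 237, 238, 238, 237, 238, 238, 238, 237, 236, 230, 209, 178, 155, 122, 93, 87, 95, 116, 130, 156, 201, 229, 236, 237, 237, 237, 237, 238, 237, 237, 237, 237, 238, 238, 238, 238, 238, 237, 237, 238, 238, 237, 237, 237, 237, 238, 237, 237, 238, 237, 238, 239, 237, 237, 235, 230, 229, 234, 237, 238, 239, 237, 238, 237, 238, 238, 237, 236, 230, 211, 177, 148, 124, 123, 157, 203, 230, 236, 237, 237, 237, 237, 237, 237, 237, 237, 237, 237, 237, 236, 237, 237, 236, 236, 237, 237, 237, 237, 237, 236, 237, 236, 237, 235, 236, 235, 237, 237, 235, 233, 226, 224, 228, 232, 236, 237, 237, 237, 237, 236, 235, 230, 208, 134, 60, 29, 29, 36, 39, 36, 44, 43, 38]
[28, 28, 30, 36, 34, 39, 39, 31, 32, 34, 37, 34, 63, 136, 206, 229, 234, 232, 226, 219, 205, 171, 133, 112, 113, 119, 156, 207, 231, 237, 236, 236, 236, 236, 238, 237, 237, 237, 237, 237, 237, 236, 237, 237, 237, 237, 237, 238, 237, 238, 238, 238, 237, 238, 238, 238, 238, 238, 238, 238, 238, 238, 238, 237, 239, 237, 229, 220, 224, 234, 237, 232, 214, 166, 126, 112, 109, 102, 84, 60, 36, 24, 27, 28, 23, 31, 28, 29, 37, 31, 31, 39, 33, 31, 38, 32, 36, 35, 39, 36]
```

Emit:
step_arm(
  targets=[
    [10, -20, 0, 0],
    [30, -50, 0, -0.01],
    [55, -80, 0, -0.02],
    [80, -110, 0, -0.03],
    [110, -138, 0, -0.05],
    [138, -160, 0, -0.06],
    [158, -175, 0, -0.072],
    [158, -175, 0, -0.072],
  ],
)

```text
clock: 18.2
ee_pos: [0.4725, 0.0122, 0.2967]
orientation: [-3.14, -0.001, 1.646]
ft_force: [-0.0, 0.4, -3.0]
width: 0.0117
grip_force: 30.0
```

Emit:
step_arm(
  targets=[
    [0, 0, 0, 0],
    [0, 0, 0, 0],
    [0, 0, 0, 0],
  ],
)

```text
clock: 18.5
ee_pos: [0.4748, 0.0095, 0.2974]
orientation: [-3.141, -0.0, 1.642]
ft_force: [0.4, -0.2, -2.8]
width: 0.0116
grip_force: 30.0
```

```bash
python3 - <<'E'
from h import *
where(0);go([.4742,.0105,.121],.072)
E
```

```text
wrist tray [0.4692 0.0589] 86.0 108.6 0.0694 nest [0.4692 0.0589]
side tray [0.4704 0.0051] 92.6 269.4 0.0684 nest [0.4704 0.0051]
scene tray [0.4682 0.0184] 86.6 264.5 0.0825 nest [0.4682 0.0184]
shift [  0.8  -0.3 176.5] turn -0.001 tcp [0.4747 0.0097 0.2975] tool y dir 0.071 q6 -0.29
```

Emit:
step_arm(
  targets=[
    [1, -1, 40, 0],
    [1, -1, 80, 0],
    [1, -1, 115, 0],
    [1, -1, 135, 0],
    [1, -1, 150, 0],
    [1, -1, 162, 0],
    [1, -1, 170, 0],
    [1, -1, 173, 0],
  ],
)

```text
clock: 19.45
ee_pos: [0.4732, 0.011, 0.1242]
orientation: [-3.141, -0.0, 1.643]
ft_force: [-0.8, -0.4, -2.2]
width: 0.0119
grip_force: 30.0
```

Emit:
step_arm(
  targets=[
    [0, 0, 1, 0],
    [0, 0, 2, 0],
    [0, 0, 3, 0],
    [0, 0, 3, 0],
  ],
)

```text
clock: 19.85
ee_pos: [0.4735, 0.0111, 0.1221]
orientation: [3.141, 0.0, 1.643]
ft_force: [-0.9, 0.6, -2.7]
width: 0.0113
grip_force: 30.0
```

Emit:
step_arm(
  targets=[
    [0, 0, 1, 0],
    [0, 0, 2, 0],
    [0, 0, 2, 0],
  ],
)

```text
clock: 20.15
ee_pos: [0.4741, 0.0111, 0.1215]
orientation: [3.141, 0.0, 1.643]
ft_force: [-4.1, 0.7, 7.5]
width: 0.0119
grip_force: 30.0
```

Emit:
step_arm(
  targets=[
    [0, 0, 0, 0],
    [0, 0, 0, 0],
    [0, 0, 0, 0],
    [0, 0, -40, 0],
    [0, 0, -90, 0],
    [0, 0, -140, 0],
    [0, 0, -180, 0],
    [0, 0, -230, 0],
  ],
  hand=0.45,
)

```text
clock: 20.95
ee_pos: [0.4726, 0.0112, 0.3505]
orientation: [-3.14, -0.0, 1.643]
ft_force: [0.1, 0.3, -0.6]
width: 0.0423
grip_force: 0.0
```

```bash
python3 - <<'E'
from h import *
where(-.16); go([.4845,-.149,.30],np.pi/2+.072)
E
```

```text
wrist tray [0.4724 0.0118] 86.2 275.1 0.071 nest [ 0.4838 -0.1478]
side tray [0.4706 0.0045] 91.2 271.0 0.0748 nest [ 0.4825 -0.1551]
scene tray [0.4621 0.0914] 86.6 118.3 0.0816 nest [ 0.4752 -0.0681]
shift [-159.9   -2.3   54.1] turn 1.571 tcp [0.4749 0.0108 0.3538] tool y dir 0.072 q6 -0.29
```

Emit:
step_arm(
  targets=[
    [-20, 1, 0, -0.15],
    [-40, 3, 0, -0.3],
    [-60, 4, 0, -0.45],
    [-80, 5, 0, -0.6],
    [-100, 5, 0, -0.75],
    [-120, 5, 0, -0.9],
    [-140, 4, 0, -1.05],
    [-160, 3, 0, -1.2],
  ],
  hand=0.28,
)

```text
clock: 21.9
ee_pos: [0.4872, -0.1488, 0.3474]
orientation: [3.141, -0.003, 2.849]
ft_force: [-0.3, -1.1, 0.0]
width: 0.0264
grip_force: 0.0
```

Emit:
step_arm(
  targets=[
    [0, 0, 0, -0.15],
    [0, 0, 0, -0.3],
    [0, 0, 0, -0.371],
    [0, 0, 60, -0.371],
    [0, 0, 110, -0.371],
    [0, 0, 110, -0.371],
    [0, 0, 110, -0.371],
  ],
)

```text
clock: 22.6
ee_pos: [0.4864, -0.1475, 0.2371]
orientation: [3.138, -0.005, -3.069]
ft_force: [1.0, 0.2, 0.6]
width: 0.0261
grip_force: 0.0
```

```bash
python3 - <<'E'
from h import *
s=snap("wrist"); P=cloud(s); save(s,"w7")
m=(P[...,2]>.04)&(P[...,2]<.056)&(P[...,0]>.42)&(P[...,0]<.54)&(P[...,1]>-.19)&(P[...,1]<-.115)
k=P[m]; print(len(k)); 
if len(k)>20:
    print(np.percentile(k,[1,50,99],axis=0).round(4).tolist()); print(rect(k[:,:2]))
go([.4838,-.149,.048],np.pi/2+.072)
E
```

```text
600
[[0.4426, -0.1557, 0.0405], [0.4808, -0.1483, 0.0488], [0.5221, -0.133, 0.0513]]
(array([ 0.48263019, -0.14375566]), 20.16177749633789, 80.5965347290039, np.float64(-1.5070939837345811))
shift [  3.9  -0.6 191.9] turn 0.0 tcp [ 0.4878 -0.1483  0.2399] tool y dir 1.643 q6 -2.16
```

View pics/w7.png

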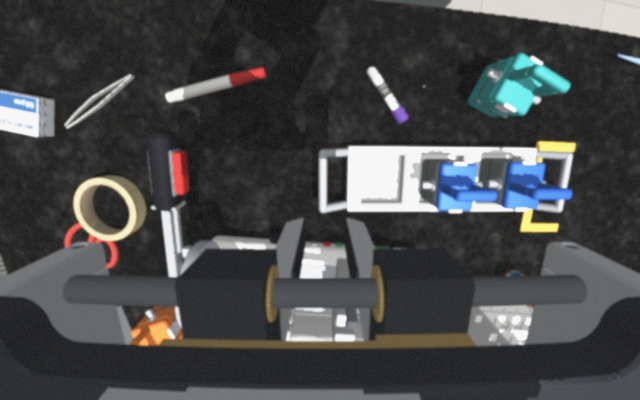

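Both buckets stand in the middle and left nests at (460,188) and (525,185). The handle bar is at (325,180), world (0.482,-0.149). Descending to grip it.

Emit:
step_arm(
  targets=[
    [4, -0.5, 45, 0],
    [4, -0.5, 90, 0],
    [4, -0.5, 125, 0],
    [4, -0.5, 150, 0],
    [4, -0.5, 170, 0],
    [4, -0.5, 183, 0],
    [4, -0.5, 189, 0],
    [4, -0.5, 189, 0],
  ],
)

```text
clock: 23.45
ee_pos: [0.4847, -0.1495, 0.0515]
orientation: [-3.141, 0.001, -3.069]
ft_force: [-0.1, 0.7, -0.5]
width: 0.0263
grip_force: 0.0
```

Emit:
step_arm(
  targets=[
    [0, 0, 0, 0],
    [0, 0, 0, 0],
    [0, 0, 0, 0],
    [0, 0, 0, 0],
    [0, 0, 0, 0],
  ],
  hand=0,
  squeeze=35,
)

```text
clock: 23.95
ee_pos: [0.4847, -0.1496, 0.0518]
orientation: [-3.14, 0.002, -3.069]
ft_force: [-0.4, -1.1, 5.5]
width: 0.0091
grip_force: 35.0
```

```bash
python3 - <<'E'
from h import *
st=manip.get_state(); print(st["ee_pos"],st["ft_force"],st["width"])
# target: outline centre & yaw
oc=np.array([.471,.3125]); oa=.05
tc=np.array([.4732,.0112]); ta=.071
# more careful outline from all views
for n in("scene","side","wrist"):
    s=snap(n);P=cloud(s);hsv=cv2.cvtColor(s["pixels"],cv2.COLOR_RGB2HSV)
    m=((cv2.inRange(hsv,(20,110,90),(34,255,255))>0)&(np.abs(P[...,2])<.015)&(P[...,0]>.36)&(P[...,0]<.6)&(P[...,1]>.12)&(P[...,1]<.5)).astype(np.uint8)
    k,l,stt,ce=cv2.connectedComponentsWithStats(m)
    for i in range(1,k):
        if stt[i,4]>20:
            v,u=np.where(l==i); q=onplane(s,np.c_[u,v],0); print(n,stt[i,4],q.min(0)[:2].round(4),q.max(0)[:2].round(4))
b=oc-.16*np.array([-np.sin(oa),np.cos(oa)]); print("bar target",b)
go([*b,st["ee_pos"][2]],np.pi/2+oa)
E
```

```text
[ 0.48467206 -0.14963526  0.05181257] [-0.43581227 -1.14134543  5.50080257] 0.009074334525303386
scene 143 [0.4889 0.1578] [0.5515 0.2286]
scene 148 [0.4014 0.1555] [0.4657 0.2225]
scene 193 [0.4742 0.4031] [0.5399 0.4717]
scene 199 [0.3912 0.3971] [0.4507 0.4664]
side 96 [0.4772 0.3972] [0.5404 0.4747]
side 92 [0.3942 0.3908] [0.4511 0.4699]
side 30 [0.408  0.1765] [0.4248 0.2167]
bar target [0.47899667 0.15269996]
shift [-16.2 302.   -0.4] turn 0.022 tcp [ 0.4847 -0.1496  0.0518] tool y dir 1.643 q6 -2.17
```

```bash
python3 - <<'E'
from h import *
for n in("scene0","side0","w1"):
    s=dict(np.load(n+".npz"));P=cloud(s);hsv=cv2.cvtColor(s["pixels"],cv2.COLOR_RGB2HSV)
    m=(cv2.inRange(hsv,(82,120,50),(96,255,255))>0)&(P[...,0]>.25)&(P[...,0]<.45)&(P[...,1]>-.05)&(P[...,1]<.25)&(P[...,2]>.0)&(P[...,2]<.13)
    k=P[m]; print(n,len(k),np.percentile(k,[1,99],axis=0).round(3).tolist())
E
```

```text
scene0 285 [[0.318, -0.005, 0.0], [0.4, 0.103, 0.115]]
side0 524 [[0.317, 0.039, 0.0], [0.414, 0.238, 0.115]]
w1 1085 [[0.319, 0.041, 0.0], [0.382, 0.148, 0.116]]
```

Emit:
step_arm(
  targets=[
    [-0.3, 5, 0, 0],
    [-0.8, 15, 0, 0],
    [-1.6, 30, 0, 0.002],
    [-2.4, 45, 0, 0.003],
    [-3.2, 60, 0, 0.004],
    [-4, 75, 0, 0.005],
    [-4.8, 88, 0, 0.006],
    [-5.4, 100, 0, 0.007],
  ],
)

```text
clock: 24.9
ee_pos: [0.4833, -0.0504, 0.0518]
orientation: [-3.137, 0.003, -3.075]
ft_force: [0.1, -9.4, 2.9]
width: 0.009
grip_force: 35.0
```

Emit:
step_arm(
  targets=[
    [-0.6, 12, 0, 0.001],
    [-1.2, 27, 0, 0.002],
    [-2, 42, 0, 0.003],
    [-2.7, 57, 0, 0.004],
    [-3.4, 72, 0, 0.005],
    [-4.1, 85, 0, 0.006],
    [-4.6, 95, 0, 0.007],
    [-4.8, 100, 0, 0.007],
  ],
)

```text
clock: 25.7
ee_pos: [0.4816, 0.0499, 0.0518]
orientation: [-3.137, 0.002, -3.081]
ft_force: [-0.2, -9.4, 5.1]
width: 0.0091
grip_force: 35.1
```

```bash
python3 - <<'E'
from h import *
s=snap("wrist"); c,w,h,a=tray(s); print(c,w,h,a)
P=cloud(s);hsv=cv2.cvtColor(s["pixels"],cv2.COLOR_RGB2HSV)
m=((cv2.inRange(hsv,(20,110,90),(34,255,255))>0)&(np.abs(P[...,2])<.015)&(P[...,0]>.36)&(P[...,0]<.6)&(P[...,1]>.12)&(P[...,1]<.5))
v,u=np.where(m); print(len(v),rect(onplane(s,np.c_[u,v],0)[:,:2]))
go([.4792,.1514,.0518],np.pi/2+.049)
save(s,"w8")
E
```

```text
[0.46886179 0.17069417] 82.64488983154297 199.27114868164062 0.0749064323750361
1582 (array([0.41726077, 0.18618875]), 19.426708221435547, 62.87575912475586, np.float64(0.0746273414151742))
shift [ -3.8 100.9  -0.4] turn 0.012 tcp [0.4815 0.0504 0.0518] tool y dir 1.631 q6 -1.76
```

View pics/w8.png

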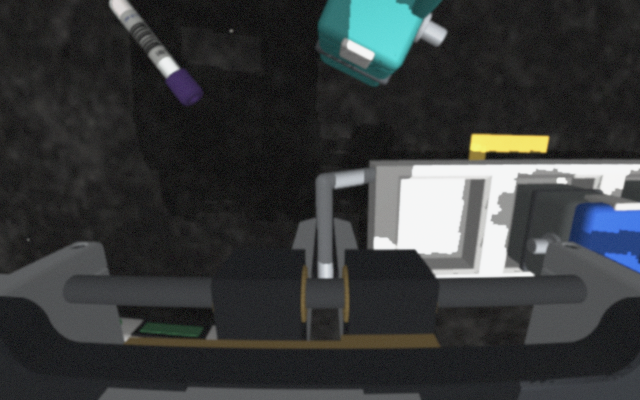

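The bar is held at (325,240). The tray slides parallel to the yellow mark at (510,145). Continuing.

Emit:
step_arm(
  targets=[
    [-0.4, 12, 0, 0.001],
    [-1, 27, 0, 0.003],
    [-1.6, 42, 0, 0.005],
    [-2.2, 57, 0, 0.007],
    [-2.8, 72, 0, 0.009],
    [-3.4, 86, 0, 0.011],
    [-3.7, 96, 0, 0.012],
    [-3.8, 101, 0, 0.012],
  ],
)

```text
clock: 26.55
ee_pos: [0.4794, 0.1509, 0.0518]
orientation: [-3.137, 0.002, -3.093]
ft_force: [1.0, -11.7, 7.0]
width: 0.0087
grip_force: 35.1
```

```bash
python3 - <<'E'
from h import *
manip.snapshot("wrist")
for n in("side","scene"):
    s=snap(n); P=cloud(s); c,w,h,a=tray(s); print(n,"tray",c.round(4),w,h,round(a,4))
    save(s,n+"9",(180,140,340,260) if n=="side" else (190,200,370,350),4)
go([.4792,.1514,.0518],np.pi/2+.049)
E
```

```text
side tray [0.4648 0.2845] 87.29624938964844 230.24159240722656 0.0668
scene tray [0.4639 0.3187] 87.49122619628906 262.8655700683594 0.0595
shift [0.2 0.  0. ] turn -0.001 tcp [0.4794 0.1514 0.0518] tool y dir 1.619 q6 -1.54
```

View pics/side9.png

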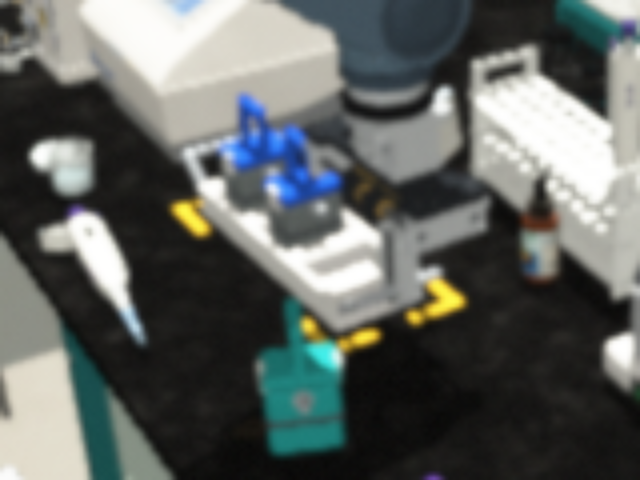

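The tray sits within the marks. I release it and check from above.

Emit:
step_arm(
  targets=[
    [0, 0, 0, 0],
    [0, 0, 0, 0],
    [0, 0, 0, 0],
    [0, 0, -15, 0],
    [0, 0, -50, 0],
    [0, 0, -100, 0],
    [0, 0, -150, 0],
    [0, 0, -200, 0],
  ],
  hand=0.28,
)

```text
clock: 27.5
ee_pos: [0.4774, 0.1524, 0.2521]
orientation: [3.141, -0.001, -3.095]
ft_force: [0.2, 0.3, 0.1]
width: 0.0263
grip_force: 0.0
```

Emit:
step_arm(
  targets=[
    [0, 20, -40, 0],
    [0, 60, -80, 0],
    [0, 100, -120, 0],
    [0, 130, -130, 0],
    [0, 130, -130, 0],
    [0, 130, -130, 0],
  ],
)

```text
clock: 28.1
ee_pos: [0.4718, 0.2826, 0.3801]
orientation: [-3.141, -0.001, -3.094]
ft_force: [0.2, 0.0, -0.2]
width: 0.0263
grip_force: 0.0
```

```bash
cat > chk.py <<'E'
from h import *
s=snap("wrist"); c,w,h,a=tray(s); print("tray",c.round(4),w,h,round(a,4))
P=cloud(s);hsv=cv2.cvtColor(s["pixels"],cv2.COLOR_RGB2HSV)
m=((cv2.inRange(hsv,(20,110,90),(34,255,255))>0)&(np.abs(P[...,2])<.015)&(P[...,0]>.36)&(P[...,0]<.6)&(P[...,1]>.12)&(P[...,1]<.5))
v,u=np.where(m); c,w,h,a=rect(onplane(s,np.c_[u,v],0)[:,:2]); print("outline",c.round(4),w,h,round(a,4))
E
python3 - <<'E'
exec(open("chk.py").read()); save(s,"w10"); go([.4695,-.313,.33],np.pi/2)
E
```

```text
tray [0.4677 0.3104] 86.40280151367188 273.90655517578125 0.0518
outline [0.4714 0.3113] 141.01145935058594 310.18218994140625 0.0485
shift [  29.8 -594.    49.9] turn 0.046 tcp [0.4717 0.2818 0.3793] tool y dir 1.617 q6 -1.29
```

View pics/w10.png

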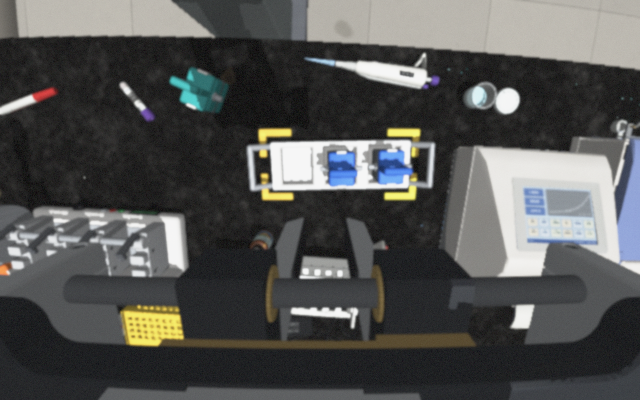

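The tray (270–412, 140–190) lies centred inside the four marks, parallel to within 0.003 rad, with both buckets standing. Now the lever.

Emit:
step_arm(
  targets=[
    [2, -35, 0, 0.005],
    [4, -75, 0, 0.01],
    [6, -120, 0, 0.015],
    [8, -165, 0, 0.02],
    [10, -210, 0, 0.025],
    [13, -255, 0, 0.03],
    [15, -300, 0, 0.035],
    [17, -345, 0, 0.04],
  ],
  hand=0.75,
)

```text
clock: 28.95
ee_pos: [0.4697, -0.0659, 0.3791]
orientation: [3.141, -0.002, -3.138]
ft_force: [0.7, 0.5, -0.0]
width: 0.0703
grip_force: 0.0
```

Emit:
step_arm(
  targets=[
    [2, -45, 0, 0.006],
    [4, -90, 0, 0.006],
    [6, -135, 0, 0.006],
    [8, -180, 0, 0.006],
    [10, -220, 0, 0.006],
    [13, -249, 20, 0.006],
    [13, -249, 50, 0.006],
    [13, -249, 50, 0.006],
  ],
)

```text
clock: 29.75
ee_pos: [0.4566, -0.3121, 0.3243]
orientation: [3.133, -0.008, 3.138]
ft_force: [0.4, 1.4, -0.4]
width: 0.0704
grip_force: 0.0
```

```bash
python3 - <<'E'
from h import *
s=snap("wrist");P=cloud(s);hsv=cv2.cvtColor(s["pixels"],cv2.COLOR_RGB2HSV)
m=(P[...,2]>.1)&(P[...,2]<.14)&(P[...,0]>.4)&(P[...,0]<.5)&(P[...,1]>-.36)&(P[...,1]<-.27); k=P[m]; print("grip",np.percentile(k,[2,50,98],axis=0).round(4).tolist())
m2=m&((cv2.inRange(hsv,(0,130,60),(8,255,255))>0)|(cv2.inRange(hsv,(172,130,60),(180,255,255))>0)); k=P[m2]; print("button",len(k),np.percentile(k,[2,50,98],axis=0).round(4).tolist())
go([.4695,-.313,.115],np.pi/2)
E
```

```text
grip [[0.4309, -0.3252, 0.1155], [0.4648, -0.3107, 0.1243], [0.4981, -0.2933, 0.1282]]
button 169 [[0.4498, -0.2999, 0.1134], [0.4726, -0.296, 0.1196], [0.4923, -0.2929, 0.1215]]
shift [-12.9  -1.9 212.3] turn -0.002 tcp [ 0.4577 -0.3122  0.3273] tool y dir 1.569 q6 -2.37
```

Emit:
step_arm(
  targets=[
    [-13, -1.5, 45, 0],
    [-13, -1.5, 90, 0],
    [-13, -1.5, 130, 0],
    [-13, -1.5, 165, 0],
    [-13, -1.5, 190, 0],
    [-13, -1.5, 205, 0],
    [-13, -1.5, 212, 0],
    [-13, -1.5, 212, 0],
  ],
)

```text
clock: 30.6
ee_pos: [0.4729, -0.314, 0.1192]
orientation: [-3.141, 0.0, -3.141]
ft_force: [-0.2, -0.3, -0.6]
width: 0.0704
grip_force: 0.0
```

Emit:
step_arm(
  targets=[
    [0, 0, 0, 0],
    [0, 0, 0, 0],
    [0, 0, 0, 0],
    [0, 0, 0, 0],
    [0, 0, 0, 0],
    [0, 0, 0, 0],
  ],
  hand=0,
  squeeze=25,
)

```text
clock: 31.2
ee_pos: [0.4729, -0.3131, 0.1191]
orientation: [3.14, 0.0, -3.141]
ft_force: [-0.9, -9.4, -2.4]
width: 0.0259
grip_force: 12.0
```

Emit:
step_arm(
  targets=[
    [-2, 0, -14, 0],
    [-6, 0, -28, 0],
    [-12, 0, -42, 0],
    [-18.5, 0, -54.5, 0],
    [-27, 0, -66, 0],
    [-36, 0, -77, 0],
    [-47, 0, -87, 0],
    [-58, 0, -96, 0],
  ],
)

```text
clock: 32.0
ee_pos: [0.5316, -0.3138, 0.2156]
orientation: [3.142, 0.0, -3.141]
ft_force: [-1.9, -2.2, -6.1]
width: 0.0249
grip_force: 25.0
```

Emit:
step_arm(
  targets=[
    [-12.5, 0, -7, 0],
    [-22, 0, -12, 0],
    [-29, 0, -14.5, 0],
    [-33, 0, -16, 0],
    [-36, 0, -17, 0],
    [-36, 0, -17, 0],
    [-36, 0, -17, 0],
  ],
)

```text
clock: 32.7
ee_pos: [0.5671, -0.3139, 0.2324]
orientation: [-3.141, 0.002, -3.141]
ft_force: [-2.5, -0.6, 2.4]
width: 0.025
grip_force: 25.0
```

Emit:
step_arm(
  targets=[
    [-2, 0, 0, 0],
    [-4, 0, 0, 0],
    [-5, 0, 0, 0],
    [-5, 0, 0, 0],
  ],
)

```text
clock: 33.1
ee_pos: [0.5717, -0.3139, 0.2335]
orientation: [-3.141, 0.0, -3.141]
ft_force: [-6.2, 0.7, 7.1]
width: 0.025
grip_force: 25.0
```

Force builds against the stop. I release here and check.

Emit:
step_arm(
  targets=[
    [0, 0, 0, 0],
    [0, 0, 0, 0],
    [0, 0, 0, 0],
    [0, 0, 0, 0],
    [0, 0, -40, 0],
    [0, 0, -80, 0],
    [30, 0, -110, 0],
    [60, 0, -110, 0],
  ],
  hand=0.75,
)

```text
clock: 33.9
ee_pos: [0.5129, -0.3154, 0.3475]
orientation: [-3.134, 0.008, -3.14]
ft_force: [0.6, -0.0, 0.4]
width: 0.0707
grip_force: 0.0
```

Emit:
step_arm(
  targets=[
    [30, 50, -30, 0],
    [40, 100, -50, 0],
    [40, 140, -50, 0],
    [40, 140, -50, 0],
  ],
)

```text
clock: 34.3
ee_pos: [0.4717, -0.171, 0.394]
orientation: [-3.139, 0.004, -3.138]
ft_force: [0.4, -0.5, -0.7]
width: 0.0704
grip_force: 0.0
```

```bash
python3 - <<'E'
from h import *
for n in("scene","side"):
    s=snap(n); P=cloud(s)
    m=(P[...,2]>.12)&(P[...,2]<.3)&(P[...,0]>.5)&(P[...,0]<.66)&(P[...,1]>-.36)&(P[...,1]<-.26); q=P[m]
    for z in(.18,.21,.225,.24,.255,.27):
        k=q[np.abs(q[:,2]-z)<.0075]
        if len(k)>3: print(n,z,len(k),np.percentile(k[:,0],[5,50,95]).round(3),np.percentile(k[:,1],[5,50,95]).round(3))
    c,w,h,a=tray(s); print("tray",c.round(4),w,h,round(a,4))
    save(s,n+"11")
E
```

```text
scene 0.18 9 [0.566 0.574 0.584] [-0.308 -0.304 -0.299]
scene 0.21 14 [0.55  0.56  0.572] [-0.308 -0.299 -0.29 ]
scene 0.225 21 [0.546 0.555 0.57 ] [-0.314 -0.295 -0.291]
scene 0.24 16 [0.542 0.551 0.564] [-0.304 -0.297 -0.288]
scene 0.255 31 [0.536 0.549 0.562] [-0.31  -0.3   -0.291]
scene 0.27 14 [0.545 0.553 0.562] [-0.316 -0.307 -0.299]
tray [0.4589 0.3507] 85.9039535522461 191.47547912597656 0.0162
side 0.18 24 [0.568 0.576 0.586] [-0.32  -0.319 -0.311]
side 0.21 61 [0.552 0.557 0.575] [-0.328 -0.325 -0.306]
side 0.225 62 [0.546 0.553 0.571] [-0.328 -0.324 -0.305]
side 0.24 64 [0.54  0.548 0.563] [-0.328 -0.325 -0.298]
side 0.255 69 [0.535 0.542 0.558] [-0.327 -0.324 -0.309]
side 0.27 74 [0.537 0.545 0.556] [-0.325 -0.318 -0.306]
tray [0.4662 0.3053] 92.51162719726562 271.7507629394531 0.0642
```

View pics/side11.png

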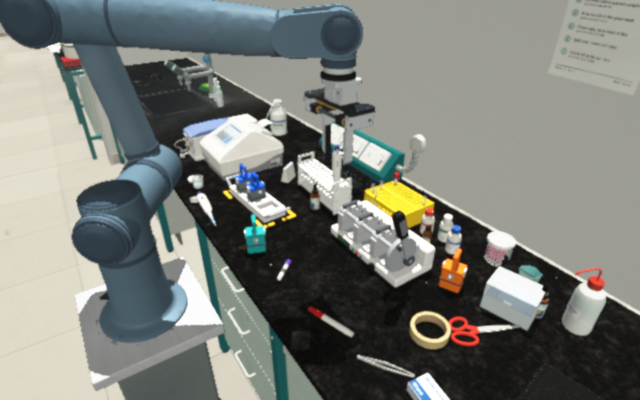

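Lever is back at its initial pose at (400,222) with the button out. A final check of the tray from above, in case it was knocked.

Emit:
step_arm(
  targets=[
    [0, 40, 0, 0],
    [0, 85, 0, 0],
    [0, 130, 0, 0],
    [0, 175, 0, 0],
    [0, 220, 0, 0],
    [0, 265, 0, 0],
    [0, 310, 0, 0],
    [0, 350, 0, 0],
  ],
)

```text
clock: 35.2
ee_pos: [0.4724, 0.1771, 0.3906]
orientation: [-3.141, -0.001, 3.141]
ft_force: [0.8, -0.6, -0.5]
width: 0.0706
grip_force: 0.0
```

Emit:
step_arm(
  targets=[
    [0, 40, 0, 0],
    [0, 80, 0, 0],
    [0, 80, 0, 0],
    [0, 80, 0, 0],
  ],
)

```text
clock: 35.6
ee_pos: [0.4724, 0.2557, 0.3903]
orientation: [-3.14, -0.002, -3.141]
ft_force: [0.4, 0.2, -1.3]
width: 0.0703
grip_force: 0.0
```

```bash
python3 chk.py
```

```text
tray [0.4675 0.3078] 86.40172576904297 264.6072692871094 0.065
outline [0.4713 0.3109] 142.23336791992188 309.8943786621094 0.0514
```

```bash
python3 - <<'E'
from h import *
s=snap("wrist");P=cloud(s);hsv=cv2.cvtColor(s["pixels"],cv2.COLOR_RGB2HSV)
m=(cv2.inRange(hsv,(0,0,130),(180,60,255))>0)&(P[...,2]>.022)&(P[...,2]<.036)&(P[...,0]>.4)&(P[...,0]<.54)&(P[...,1]>.2)&(P[...,1]<.42)
v,u=np.where(m); q=onplane(s,np.c_[u,v],.03)
lo=[];hi=[];ys=np.arange(.205,.415,.01)
for y in ys:
    k=q[np.abs(q[:,1]-y)<.005,0]; lo.append(np.percentile(k,1)); hi.append(np.percentile(k,99))
print([round(-np.polyfit(ys,e,1)[0],4) for e in(lo,hi)], np.mean(lo).round(4),np.mean(hi).round(4))
E
```

```text
[np.float64(0.0571), np.float64(0.0674)] 0.4257 0.5102
```

```bash
python3 -c "
from bench import manip
print(manip.sign_off())"
```

```text
the job is handed in; nothing more can be done
None
```

The job is handed in: both buckets that were there stand in tray nests, the tray lies inside the yellow outline within about 1° of parallel, and the lever is back up in its starting position with the button out.

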